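Put the chromatography columns back in their cases

ROBOT

A 6-joint arm with a two-finger parallel gripper is mounted at the origin on the work surface. World frame = base frame: x ahead of the robot, y to its left, z up, the work surface at z = 0. Lengths are in m, angles in rad, forces in N, time in s.
With the tool pointing down it reaches from about 0.4 to 0.825 m from the base axis. Payload 7 kg.
Tool frame: the origin (TCP) lies midway between the tips of the shut fingers; the grasp point (between the pads) lies 19 mm behind it; z points along the fingers, y is the line along which they close (so a half turn about z gives the same grasp; the last joint's range is limited). The gripper opens to 88 mm and grips with 3 to 60 N. Pads are 19 mm wide; open, the fingers measure 130 mm over their backs; the gripper's body (78 mm by 193 mm) begins 47 mm behind the grasp point.
Start: joints at [-1.06, 0.359, 0.012, 0, -1.224, -0.288], TCP at [0.149, -0.658, 0.227] pointing down, gripper open.
Joint ranges: [-3.07, 3.07], [-1.43, 2.12], [-1.02, 1.25], [-3.03, 1.67], [-3.05, -0], [-3.03, 3.03]. Speed limits (rad/s): [2.39, 2.39, 3.01, 3.14, 3.14, 3.14].

INTERFACE

Orientations are given as [roll, pitch, yaw] about the fixed x, y, z axes, in that order (R = Rz(yaw) Ry(pitch) Rx(roll)).
In Python, from station import get_state, grab_frame, calibration, job_done, boxes_of, regions_of, spot_point gives the robot as it stands. The module is installed in compiled form; this text tells all that it offers.
- The arm moves only by the tool arm_command, never from a script. Its argument "commands" is a list of rows, each an object of numbers: "tx", "ty", "tz": the shift along the tool's x, y, z each as a share of 25 cm, from -1 to 1; "twist": the turn about the tool's z as a share of 180 degrees, from -1 to 1. A call has exactly 8 rows; each row is the pose to reach, as a shift and turn from the pose commanded when the call began, along the tool's axes at that moment, turning the shorter way round; what a row does not reach only later rows make up. A row lasts 1/12 s, in which the tool goes at most 41.7 mm and 7.16 degrees, less where a joint would pass 70% of its speed; a pose out of reach is approached as far as the arm can. A call with a number of a shift or a turn outside -1 to 1 is refused whole. A call with a gripper value outside its range is refused whole. "claw" is the opening, from 0 (shut) to 1 (fully open), set as the call begins (left out, the last holds). The fingers move at their own pace and stop on an object; "grip_force" is the grip in N (left out, the last holds). Time passes only in rows, so rows that repeat a pose let the fingers close, or fill a call up. It gives the time, the measured TCP pose, the force, the opening and the grip force at its end, in the units of the state.
- get_state(): the state, without advancing time (a new reading comes with each control period).
- grab_frame(name): name is "scene" or "top" or "wrist"; returns the picture (480x640x3 uint8, red, green, blue); there is no depth.
- calibration(name): a dict with "camera_matrix" (3x3 intrinsics, pixels), "extrinsics" (4x4, takes a point from camera to world coordinates). Camera axes: x right, y down, z forward; pixel columns grow to the right and rows downward; lengths in m; the calibration is good to about 2 mm. The wrist camera is an equidistant fisheye: a pixel r from the principal point sees the ray r / f radians off the axis. A picture is of the moment at which its call begins: read the wrist's pose just before it. calibration takes no time and is no camera call; for the wrist camera it gives the pose at the moment of the call.
- job_done(): hands the job in; it is judged then, once.
Trained networks look in the newest picture that a camera, given by its name, has taken for a name from the list of things; names that differ only in an ending like _2 or _b are one class to them, and where a whole thing is asked for, a point or a joint stands for the part that bears it (a point fixed in the world has none). Each returns a list of dicts, best first, with "score" (0 to 1); they miss things now and then, are a little off and sometimes report something else, mostly with a low value. They report only what shows in the picture. A call takes as long as a camera call. They do not tell look-alikes from the thing itself.
- boxes_of(query, camera): "rect" ([left, top, right, bottom] in pixels, round what is visible of it).
- regions_of(query, camera): "region" (480x640 bool, what is visible of it) and "rect" ([left, top, right, bottom] in pixels, round what is visible of it).
- spot_point(query, camera): "uv" ([column, row] in pixels: a listed point, or the origin of a listed thing).
The state is a dict: "t": time; "q": joint angles; "qd": joint speeds; "joint_efforts": joint torques, N m; "eef_pos": TCP position; "ee_rot": TCP orientation; "force": force on the tool from outside, world axes, zero at the start; "moment": the same for the moment, N m; "width": finger opening in m; "gripper_force": force on a finger pad.
Only numpy, scipy, OpenCV 4.12 (cv2) and the standard library are available. Lean on these libraries where they do the work, as an engineer would, in place of code of your own. Each camera call takes 0.05 s, during which the arm holds its last target. There are 200 camera calls.

TASK

Put each of the four chromatography columns away in its own open case, the one that matches it in colour and length, so that it lies flat and fully down in the foam recess. Set the columns down gently, never letting one drop, and leave the solvent bottle and the vial rack where they stand.

Things in the scene. Friction and masses are not known exactly. Their poses are not given: they have to be found in the camera images.
- column_50: steel column on its side, yellow label sleeve and yellow end plugs, 80 mm long overall, 90 g: round tube 10 mm across, 32 mm long; at each end a hexagonal nut 16 mm across flats, 16 mm long, then a plug 7 mm across, 8 mm long. Origin: mid-length on its axis, 8 mm above what it rests on (tube 3 mm clear). x along the tube; both ends alike.
- case_50: open yellow case with dark foam, stays put, 116 x 48 mm, rim 20 mm high. Origin: centre of underside; x along its length. Recess 96 mm long, 23 mm wide at its floor, 34 mm at the rim (sloping sides), floor 4 mm up; a column home has its axis 12 mm up, flush with the rim, either way round. Finger bay in the middle, 40 mm along x: both side walls cut down to the floor.
- column_100: steel column on its side, red label sleeve and red end plugs, 130 mm long overall, 120 g: round tube 10 mm across, 82 mm long; at each end a hexagonal nut 16 mm across flats, 16 mm long, then a plug 7 mm across, 8 mm long. Origin: mid-length on its axis, 8 mm above what it rests on (tube 3 mm clear). x along the tube; both ends alike.
- case_100: open red case with dark foam, stays put, 166 x 48 mm, rim 20 mm high. Origin: centre of underside; x along its length. Recess 146 mm long, 23 mm wide at its floor, 34 mm at the rim (sloping sides), floor 4 mm up; a column home has its axis 12 mm up, flush with the rim, either way round. Finger bay in the middle, 52 mm along x: both side walls cut down to the floor.
- column_150: steel column on its side, blue label sleeve and blue end plugs, 180 mm long overall, 150 g: round tube 10 mm across, 132 mm long; at each end a hexagonal nut 16 mm across flats, 16 mm long, then a plug 7 mm across, 8 mm long. Origin: mid-length on its axis, 8 mm above what it rests on (tube 3 mm clear). x along the tube; both ends alike.
- case_150: open blue case with dark foam, stays put, 216 x 48 mm, rim 20 mm high. Origin: centre of underside; x along its length. Recess 196 mm long, 23 mm wide at its floor, 34 mm at the rim (sloping sides), floor 4 mm up; a column home has its axis 12 mm up, flush with the rim, either way round. Finger bay in the middle, 52 mm along x: both side walls cut down to the floor.
- column_250: steel column on its side, green label sleeve and green end plugs, 280 mm long overall, 200 g: round tube 10 mm across, 232 mm long; at each end a hexagonal nut 16 mm across flats, 16 mm long, then a plug 7 mm across, 8 mm long. Origin: mid-length on its axis, 8 mm above what it rests on (tube 3 mm clear). x along the tube; both ends alike.
- case_250: open green case with dark foam, stays put, 316 x 48 mm, rim 20 mm high. Origin: centre of underside; x along its length. Recess 296 mm long, 23 mm wide at its floor, 34 mm at the rim (sloping sides), floor 4 mm up; a column home has its axis 12 mm up, flush with the rim, either way round. Finger bay in the middle, 52 mm along x: both side walls cut down to the floor.
- solvent_bottle: bystander: clear glass laboratory bottle with a blue screw cap, 70 mm across and 140 mm tall, standing beside the work on the robot's left; origin at the centre of its underside
- vial_rack: bystander: white block holding small amber vials with black caps, 65 x 125 mm and 39 mm high overall, on the robot's right beside the work; origin at the centre of its underside
Not all that is in view belongs to the job. What is shaped like the column_150 but yellow is not meant.

How it is judged:
At the end, for the whole second after the job is handed in: Each column lies released and at rest in the case of its own colour and length: centred within 12 mm along and 8 mm across, axis 9 to 15 mm above the case's underside, within 0.1 rad of the case's length; solvent bottle and vial rack within 25 mm of where they began (x of column_50 in the frame of case_50 between -0.012 and 0.012 m and y of column_50 in the frame of case_50 between -0.008 and 0.008 m and z of column_50 in the frame of case_50 between 0.009 and 0.015 m and angle between the x axis of column_50 and the x axis of case_50, either way round below 0.1 rad and linear speed of each of column_50, column_100, column_150, column_250 below 0.02 m/s and x of column_100 in the frame of case_100 between -0.012 and 0.012 m and y of column_100 in the frame of case_100 between -0.008 and 0.008 m and z of column_100 in the frame of case_100 between 0.009 and 0.015 m and angle between the x axis of column_100 and the x axis of case_100, either way round below 0.1 rad and x of column_150 in the frame of case_150 between -0.012 and 0.012 m and y of column_150 in the frame of case_150 between -0.008 and 0.008 m and z of column_150 in the frame of case_150 between 0.009 and 0.015 m and angle between the x axis of column_150 and the x axis of case_150, either way round below 0.1 rad and x of column_250 in the frame of case_250 between -0.012 and 0.012 m and y of column_250 in the frame of case_250 between -0.008 and 0.008 m and z of column_250 in the frame of case_250 between 0.009 and 0.015 m and angle between the x axis of column_250 and the x axis of case_250, either way round below 0.1 rad and distance of each of solvent_bottle, vial_rack from where it was at the start of the episode below 0.025 m); the robot touches nothing.
It fails at once if a column is dropped (moves free of the fingers faster than 0.8 m/s, a fall of about 33 mm) ((linear speed of column_50 above 0.8 m/s and contact force between the fingers and column_50 below 0.05 N) or (linear speed of column_100 above 0.8 m/s and contact force between the fingers and column_100 below 0.05 N) or (linear speed of column_150 above 0.8 m/s and contact force between the fingers and column_150 below 0.05 N) or (linear speed of column_250 above 0.8 m/s and contact force between the fingers and column_250 below 0.05 N)).
It fails at once if the solvent bottle is pushed out of place (more than 25 mm) (distance of solvent_bottle from where it was at the start of the episode above 0.025 m).
It fails at once if the vial rack is pushed out of place (more than 25 mm) (distance of vial_rack from where it was at the start of the episode above 0.025 m).
It also fails if it takes over 112 s, if anything falls off the work surface, if the arm or the gripper's body presses on something with over 40 N, if the wrist force passes 120 N, or if a joint passes its speed limit or range.

## Working session

There is one attempt and no reset: what is moved stays moved. The work goes in short steps, Python scripts to look and compute and a tool call to move; the robot and the scene stay as the last step left them, time stands still between calls to the robot, and variables do not carry over. Pictures are saved under pics/ and viewed, at most 14 in all, crops included, and the job is handed in when it is done.

Besides the shell and the picture viewer there is one more tool, called after ">>>" as a command line: name --argument value ..., lists and objects as JSON in quotes. arm_command: Moves the arm, as the interface text tells. Shift numbers are shares of 25 cm and turn numbers shares of 180 degrees, none past 1 either way. Its arguments: {"type":"object","properties":{"commands":{"type":"array"},"claw":{"type":"number"},"grip_force":{"type":"number"}},"required":["commands"]}

```bash
mkdir -p pics; python3 - <<'E'
from station import *
import cv2,numpy as np
for n in("top","scene"):
    f=grab_frame(n);cv2.imwrite(f"pics/{n}0.png",f[:,:,::-1])
    c=calibration(n);print(n,np.round(c["camera_matrix"],1).tolist(),np.round(c["extrinsics"],3).tolist())
s=get_state();print(s["t"],s["eef_pos"],s["ee_rot"],s["width"])
E
```

```text
top [[490.7, 0.0, 318.7], [0.0, 490.7, 236.5], [0.0, 0.0, 1.0]] [[-0.009, -0.986, 0.164, 0.28], [-1.0, 0.009, 0.004, -0.036], [-0.006, -0.164, -0.986, 1.178], [0.0, 0.0, 0.0, 1.0]]
scene [[582.6, 0.0, 321.3], [0.0, 582.6, 233.3], [0.0, 0.0, 1.0]] [[0.817, 0.464, -0.342, 1.031], [0.576, -0.664, 0.477, -0.778], [-0.006, -0.587, -0.81, 1.3], [0.0, 0.0, 0.0, 1.0]]
0.1 [ 0.14899294 -0.65790552  0.22573368] [ 3.14013462e+00 -1.32129331e-04 -2.91896702e+00] 0.08754071077985075
```

View pics/top0.png

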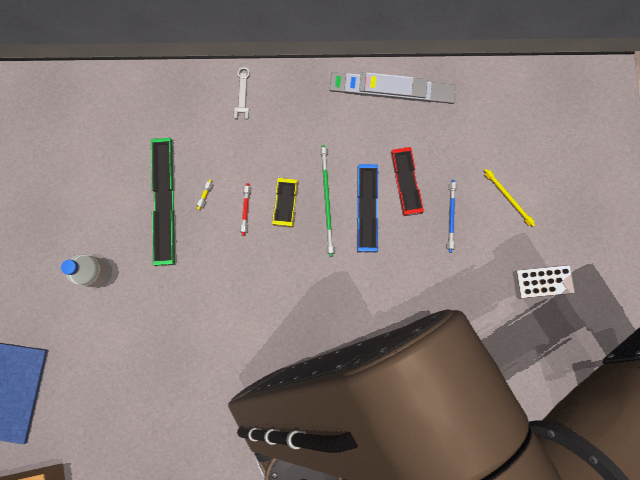

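View pics/scene0.png

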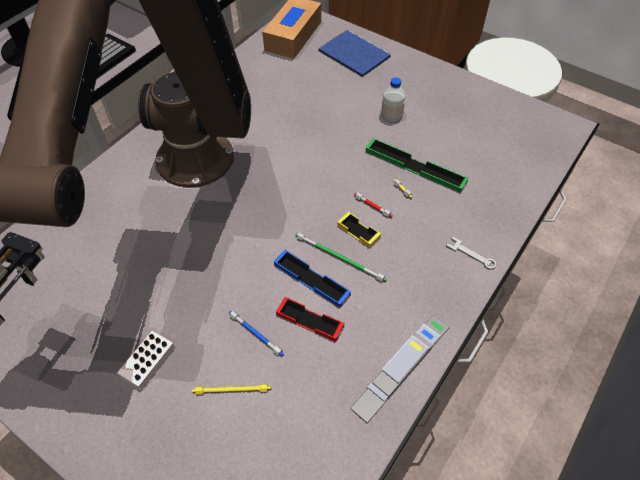

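Top view, all in reach: yellow case_50 (285,202), red case_100 (407,181), blue case_150 (368,208), green case_250 (163,202); red column (245,209), green (327,200), blue (452,216). There are two yellow candidates for column_50. The one at (204,195) is short, with steel nuts. The one at (509,197) is about 180 mm long and yellow all over, so it is the decoy. I'll measure them and confirm in one crop.

```bash
cat > h.py <<'E'
from station import *
import cv2,numpy as np
def ray2z(uv,z,cam):
    c=calibration(cam);K=np.array(c["camera_matrix"]);E=np.array(c["extrinsics"])
    uv=np.atleast_2d(uv).astype(float)
    d=np.stack([(uv[:,0]-K[0,2])/K[0,0],(uv[:,1]-K[1,2])/K[1,1],np.ones(len(uv))],1)
    if cam=="wrist":
        r=np.hypot(d[:,0],d[:,1])+1e-9
        d=np.stack([np.sin(r)*d[:,0]/r,np.sin(r)*d[:,1]/r,np.cos(r)],1)
    d=d@E[:3,:3].T;o=E[:3,3]
    return (o+d*((z-o[2])/d[:,2])[:,None])[:,:2]
def fit(mask,z,cam):
    ys,xs=np.nonzero(mask)
    p=ray2z(np.stack([xs,ys],1),z,cam)*1000
    (c,(w,h),a)=cv2.minAreaRect(p.astype(np.float32))
    if w<h:w,h,a=h,w,a+90
    a=(a+90)%180-90
    return np.round([c[0],c[1],w,h,a],1)
E
python3 - <<'E'
from h import *
f=grab_frame("top")
for n in("50","100","150","250"):
    for k,z in(("column_",.008),("case_",.02)):
        for r in regions_of(k+n,"top")[:3]:
            print(k+n,round(r["score"],2),np.round(r["rect"]),fit(r["region"],z,"top"))
for n in("solvent_bottle","vial_rack"):
    r=spot_point(n,"top")[0];print(n,r["uv"],ray2z(r["uv"],0,"top"))
a=cv2.resize(f[160:245,180:265],(400,400),interpolation=2);b=cv2.resize(f[160:245,465:550],(400,400),interpolation=2)
cv2.imwrite("pics/crop.png",np.hstack([a,b])[:,:,::-1])
E
```

```text
column_50 0.86 [484. 169. 534. 226.] [ 570.9 -497.6  176.    20.3   38.4]
column_50 0.76 [242. 183. 251. 238.] [545.3 148.5 130.2  18.1  -3.3]
column_50 0.67 [451. 180. 456. 253.] [ 523.3 -355.5  179.3   19.9   -4.9]
case_50 0.98 [150. 137. 176. 264.] [566.6 348.2 316.4  53.1   3.5]
case_50 0.71 [272. 180. 295. 226.] [558.5  51.2 118.6  49.7  -5.8]
case_50 0.64 [359. 168. 378. 252.] [ 543.4 -148.1  217.8   53.4   -1.6]
column_100 0.86 [484. 169. 534. 226.] [ 570.9 -497.6  176.    20.3   38.4]
column_100 0.76 [242. 183. 251. 238.] [545.3 148.5 130.2  18.1  -3.3]
column_100 0.67 [451. 180. 456. 253.] [ 523.3 -355.5  179.3   19.9   -4.9]
case_100 0.98 [150. 137. 176. 264.] [566.6 348.2 316.4  53.1   3.5]
case_100 0.71 [272. 180. 295. 226.] [558.5  51.2 118.6  49.7  -5.8]
case_100 0.64 [359. 168. 378. 252.] [ 543.4 -148.1  217.8   53.4   -1.6]
column_150 0.86 [484. 169. 534. 226.] [ 570.9 -497.6  176.    20.3   38.4]
column_150 0.76 [242. 183. 251. 238.] [545.3 148.5 130.2  18.1  -3.3]
column_150 0.67 [451. 180. 456. 253.] [ 523.3 -355.5  179.3   19.9   -4.9]
case_150 0.98 [150. 137. 176. 264.] [566.6 348.2 316.4  53.1   3.5]
case_150 0.71 [272. 180. 295. 226.] [558.5  51.2 118.6  49.7  -5.8]
case_150 0.64 [359. 168. 378. 252.] [ 543.4 -148.1  217.8   53.4   -1.6]
column_250 0.86 [484. 169. 534. 226.] [ 570.9 -497.6  176.    20.3   38.4]
column_250 0.76 [242. 183. 251. 238.] [545.3 148.5 130.2  18.1  -3.3]
column_250 0.67 [451. 180. 456. 253.] [ 523.3 -355.5  179.3   19.9   -4.9]
case_250 0.98 [150. 137. 176. 264.] [566.6 348.2 316.4  53.1   3.5]
case_250 0.71 [272. 180. 295. 226.] [558.5  51.2 118.6  49.7  -5.8]
case_250 0.64 [359. 168. 378. 252.] [ 543.4 -148.1  217.8   53.4   -1.6]
solvent_bottle [95.5, 274.9] [[0.38750289 0.50735083]]
vial_rack [540.9, 279.7] [[ 0.36637745 -0.56166444]]
```

View pics/crop.png

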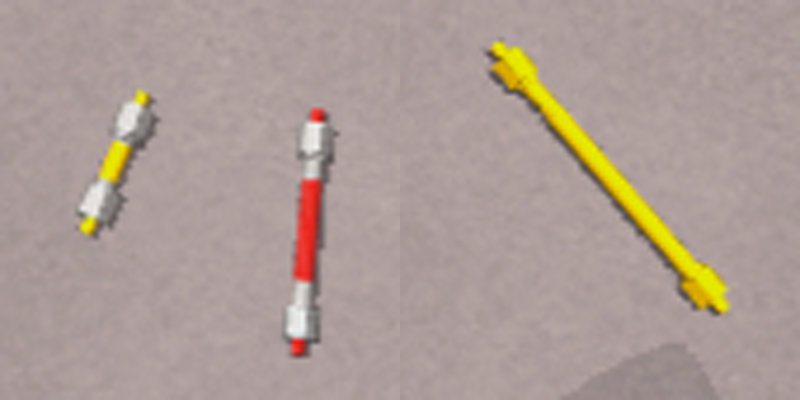

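The left crop shows the real column_50 at about (204,195): steel nuts, yellow sleeve, 80 mm scale. The right one, all yellow and 176 mm long, is the decoy. I still need the regions that weren't listed.

```bash
python3 - <<'E'
from h import *
f=grab_frame("top")
for k,z in(("column_50",.008),("case_50",.02)):
  for r in regions_of(k,"top"): print(k,round(r["score"],2),np.round(r["rect"]),fit(r["region"],z,"top"))
hsv=cv2.cvtColor(f,cv2.COLOR_RGB2HSV)
H={"yellow":(22,35),"green":(50,75),"blue":(100,125),"red":(0,8)}
B={"col50":("yellow",190,170,220,220,.008),"col100":("red",235,175,260,240,.008),"col150":("blue",440,170,465,260,.008),"col250":("green",315,135,340,265,.008),
"case50":("yellow",265,170,305,235,.02),"case100":("red",385,140,430,220,.02),"case150":("blue",350,155,385,260,.02),"case250":("green",145,130,180,272,.02)}
for n,(c,l,t,r,b,z) in B.items():
    m=cv2.inRange(hsv,(H[c][0],110,60),(H[c][1],255,255)); q=np.zeros_like(m);q[t:b,l:r]=m[t:b,l:r]
    print(n,fit(q,z,"top"))
E
```

```text
column_50 0.82 [241. 184. 252. 234.] [545.2 148.7 125.4  17.6  -3.4]
column_50 0.67 [319. 146. 336. 256.] [566.5 -50.9 274.5  15.4   3.3]
column_50 0.6 [192. 182. 213. 210.] [582.2 249.7  66.8  15.9 -23. ]
column_50 0.58 [483. 169. 534. 225.] [ 568.8 -495.   176.1   21.7   36.6]
column_50 0.52 [272. 178. 295. 226.] [560.9  52.  119.8  49.7  -6.1]
column_50 0.34 [ 62. 256. 114. 286.] [399.6 529.  122.7  74.7  82.5]
case_50 0.87 [270. 176. 294. 226.] [559.4  51.4 120.9  49.8  -5.8]
case_50 0.86 [388. 147. 421. 214.] [ 608.5 -245.9  168.9   52.9    8.1]
case_50 0.83 [151. 137. 176. 266.] [566.  348.1 317.3  53.2   3.5]
case_50 0.8 [358. 164. 379. 254.] [ 543.5 -148.7  217.9   51.4   -2. ]
col50 [583.2 250.3  79.2  10.3 -23.1]
col100 [545.2 148.6 130.4  10.8  -3.7]
col150 [ 524.6 -354.4  177.2   10.1   -4.9]
col250 [566.7 -51.2 279.5   9.2   3.3]
case50 [560.   50.8 115.6  50.1  -6.1]
case100 [ 609.5 -246.5  168.2   51.     8.6]
case150 [ 544.3 -148.3  215.9   48.4   -1.6]
case250 [566.4 347.5 316.3  52.5   3.6]
```

```bash
cat >> h.py <<'E'
def plan(*wps,start=None):
    """wps: (x,y,z mm, yaw deg); prints the tool-frame shares for each call"""
    s=get_state();p=np.array(s["eef_pos"])*1000;yw=np.degrees(s["ee_rot"][2])
    print("t",round(s["t"],1),"at",p.round(1),"rpy",np.degrees(s["ee_rot"]).round(2),"w",round(s["width"],4))
    if start: p,yw=np.array(start[:3],float),start[3]
    for w in wps:
        d=np.array(w[:3])-p;a=np.radians(yw);dt=(w[3]-yw+180)%360-180
        t=np.array([np.cos(a)*d[0]+np.sin(a)*d[1],np.sin(a)*d[0]-np.cos(a)*d[1],-d[2]])
        print(w,"->",(t/250).round(3),"twist",round(-dt/180,4),"dist",round(np.linalg.norm(d)))
        p=np.array(w[:3],float);yw=w[3]
E
python3 -c "
from h import *
plan((337,-506,200,-176),(525,-354,60,175.1),(525,-354,3,175.1))"
```

```text
t 0.8 at [ 149.1 -658.3  226.6] rpy [ 180.      0.   -167.24] w 0.0876
(337, -506, 200, -176) -> [-0.868  0.428  0.106] twist 0.0487 dist 243
(525, -354, 60, 175.1) -> [-0.793  0.554  0.56 ] twist 0.0494 dist 279
(525, -354, 3, 175.1) -> [0.    0.    0.228] twist -0.0 dist 57
```

>>> arm_command --commands '[{"tx":-0.868,"ty":0.428,"tz":0.106,"twist":0.0487},{"tx":-0.868,"ty":0.428,"tz":0.106,"twist":0.0487},{"tx":-0.868,"ty":0.428,"tz":0.106,"twist":0.0487},{"tx":-0.868,"ty":0.428,"tz":0.106,"twist":0.0487},{"tx":-0.868,"ty":0.428,"tz":0.106,"twist":0.0487},{"tx":-0.868,"ty":0.428,"tz":0.106,"twist":0.0487},{"tx":-0.868,"ty":0.428,"tz":0.106,"twist":0.0487},{"tx":-0.868,"ty":0.428,"tz":0.106,"twist":0.0487}]' --claw 0.5 --grip_force 30

```text
t: 1.47
eef_pos: [0.3388, -0.5047, 0.2001]
ee_rot: [3.142, -0.0, -3.068]
force: [-0.4, -0.9, -0.7]
width: 0.0446
gripper_force: 0.0
```

>>> arm_command --commands '[{"tx":-0.793,"ty":0.554,"tz":0.4,"twist":0.0494},{"tx":-0.793,"ty":0.554,"tz":0.4,"twist":0.0494},{"tx":-0.793,"ty":0.554,"tz":0.4,"twist":0.0494},{"tx":-0.793,"ty":0.554,"tz":0.4,"twist":0.0494},{"tx":-0.793,"ty":0.554,"tz":0.4,"twist":0.0494},{"tx":-0.793,"ty":0.554,"tz":0.4,"twist":0.0494},{"tx":-0.793,"ty":0.554,"tz":0.4,"twist":0.0494},{"tx":-0.793,"ty":0.554,"tz":0.4,"twist":0.0494}]'

```text
t: 2.13
eef_pos: [0.5263, -0.3526, 0.0981]
ee_rot: [3.141, -0.002, 3.058]
force: [-0.2, -0.4, 1.0]
width: 0.0441
gripper_force: 0.0
```

```bash
python3 - <<'E'
from h import *
f=grab_frame("wrist");cv2.imwrite("pics/w1.png",f[:,:,::-1])
hsv=cv2.cvtColor(f,cv2.COLOR_RGB2HSV)
m=cv2.inRange(hsv,(100,110,50),(125,255,255));n,l,st,c=cv2.connectedComponentsWithStats(m)
for i in range(1,n):
    if st[i,4]>60: print(st[i],fit(l==i,.008,"wrist"),fit(l==i,.02,"wrist"))
plan((525,-354,3,175.1))
E
```

```text
[319 110  10  11 109] [ 437.2 -345.1    6.8    6.    -4.9] [ 438.  -345.2    6.4    5.7   -4.9]
[ 541  111   69  185 3071] [ 512.2 -142.7  152.6   63.9   -1.8] [ 509.4 -152.4  145.3   60.8   -1.8]
[ 316  181   15  121 1763] [ 525.5 -352.9   88.1   10.    -5.2] [ 522.  -352.6   83.9    9.6   -5.2]
[585 215   8  50 117] [ 541.9 -128.2   43.3    3.    -1.9] [ 537.7 -138.7   41.2    2.8   -1.9]
t 2.2 at [ 525.4 -353.7   99. ] rpy [ 1.7998e+02 -1.0000e-01  1.7518e+02] w 0.0436
(525, -354, 3, 175.1) -> [ 0.002 -0.001  0.384] twist 0.0005 dist 96
```

View pics/w1.png

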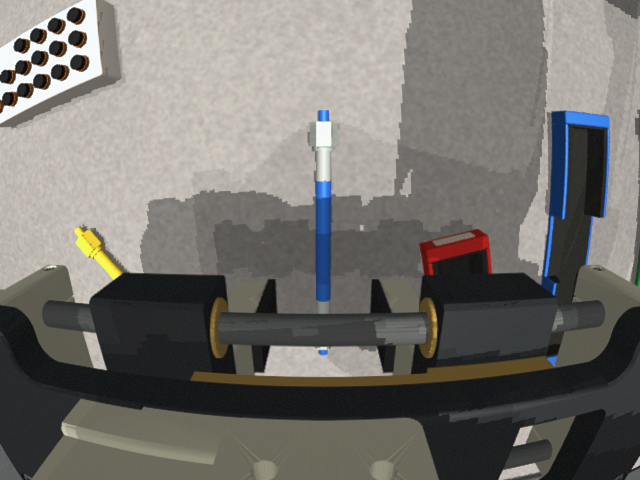

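The wrist view agrees: the blue column runs between (322,110) and (322,352), y ≈ -353, straight between the fingers. I'm grasping it.

>>> arm_command --commands '[{"tx":0.005,"ty":0.002,"tz":0.1},{"tx":0.005,"ty":0.002,"tz":0.2},{"tx":0.005,"ty":0.002,"tz":0.28},{"tx":0.005,"ty":0.002,"tz":0.33},{"tx":0.005,"ty":0.002,"tz":0.36},{"tx":0.005,"ty":0.002,"tz":0.38},{"tx":0.005,"ty":0.002,"tz":0.382},{"tx":0.005,"ty":0.002,"tz":0.382}]'

```text
invalid input
```

>>> arm_command --commands '[{"tz":0},{"tz":0},{"tz":0},{"tz":0},{"tz":0},{"tz":0},{"tz":0},{"tz":0}]' --claw 0

```text
invalid input
```

```bash
python3 -c "
from h import *
plan((524,-354,63,175.1),(544,-149,63,178.4),(544,-149,12,178.4),(544,-149,8,178.4))"
```

```text
t 2.2 at [ 525.4 -353.7   99. ] rpy [ 1.7998e+02 -1.0000e-01  1.7518e+02] w 0.0436
(524, -354, 63, 175.1) -> [ 0.006 -0.002  0.144] twist 0.0005 dist 36
(544, -149, 63, 178.4) -> [-0.01   0.824 -0.   ] twist -0.0183 dist 206
(544, -149, 12, 178.4) -> [0.    0.    0.204] twist -0.0 dist 51
(544, -149, 8, 178.4) -> [0.    0.    0.016] twist -0.0 dist 4
```

Each row needs all four keys.

>>> arm_command --commands '[{"tx":0.005,"ty":0.002,"tz":0.1,"twist":0},{"tx":0.005,"ty":0.002,"tz":0.2,"twist":0},{"tx":0.005,"ty":0.002,"tz":0.28,"twist":0},{"tx":0.005,"ty":0.002,"tz":0.33,"twist":0},{"tx":0.005,"ty":0.002,"tz":0.36,"twist":0},{"tx":0.005,"ty":0.002,"tz":0.38,"twist":0},{"tx":0.005,"ty":0.002,"tz":0.382,"twist":0},{"tx":0.005,"ty":0.002,"tz":0.382,"twist":0}]'

```text
t: 2.85
eef_pos: [0.5241, -0.3542, 0.0053]
ee_rot: [-3.141, 0.001, 3.056]
force: [0.3, -0.1, 0.9]
width: 0.0437
gripper_force: 0.0
```

>>> arm_command --commands '[{"tx":0,"ty":0,"tz":0,"twist":0},{"tx":0,"ty":0,"tz":0,"twist":0},{"tx":0,"ty":0,"tz":0,"twist":0},{"tx":0,"ty":0,"tz":0,"twist":0},{"tx":0,"ty":0,"tz":0,"twist":0},{"tx":0,"ty":0,"tz":0,"twist":0},{"tx":0,"ty":0,"tz":0,"twist":0},{"tx":0,"ty":0,"tz":0,"twist":0}]' --claw 0

```text
t: 3.52
eef_pos: [0.5242, -0.3533, 0.0048]
ee_rot: [3.142, 0.0, 3.056]
force: [-1.5, 1.9, 3.3]
width: 0.0091
gripper_force: 30.0
```

```bash
python3 -c "
from h import *
plan((524,-354,63,175.1),(544,-149,63,178.4),(544,-149,12,178.4),(544,-149,8,178.4))
print(get_state()['gripper_force'])"
```

```text
t 3.5 at [ 524.2 -353.3    4.8] rpy [1.8000e+02 1.0000e-02 1.7512e+02] w 0.0091
(524, -354, 63, 175.1) -> [ 0.    -0.003 -0.233] twist 0.0001 dist 58
(544, -149, 63, 178.4) -> [-0.01   0.824 -0.   ] twist -0.0183 dist 206
(544, -149, 12, 178.4) -> [0.    0.    0.204] twist -0.0 dist 51
(544, -149, 8, 178.4) -> [0.    0.    0.016] twist -0.0 dist 4
30.000513195991516
```

>>> arm_command --commands '[{"tx":0,"ty":0,"tz":-0.02,"twist":0},{"tx":0,"ty":0,"tz":-0.06,"twist":0},{"tx":0,"ty":0,"tz":-0.11,"twist":0},{"tx":0,"ty":0,"tz":-0.16,"twist":0},{"tx":0,"ty":0,"tz":-0.2,"twist":0},{"tx":0,"ty":0,"tz":-0.22,"twist":0},{"tx":0,"ty":0,"tz":-0.233,"twist":0},{"tx":0,"ty":0,"tz":-0.233,"twist":0}]'

```text
t: 4.18
eef_pos: [0.5243, -0.3535, 0.0636]
ee_rot: [-3.141, 0.001, 3.056]
force: [-0.9, -0.7, -0.9]
width: 0.0088
gripper_force: 30.0
```

>>> arm_command --commands '[{"tx":0,"ty":0.05,"tz":0,"twist":0},{"tx":0,"ty":0.17,"tz":0,"twist":-0.005},{"tx":-0.005,"ty":0.33,"tz":0,"twist":-0.01},{"tx":-0.01,"ty":0.49,"tz":0,"twist":-0.0183},{"tx":-0.01,"ty":0.64,"tz":0,"twist":-0.0183},{"tx":-0.01,"ty":0.76,"tz":0,"twist":-0.0183},{"tx":-0.01,"ty":0.822,"tz":0,"twist":-0.0183},{"tx":-0.01,"ty":0.822,"tz":0,"twist":-0.0183}]'

```text
t: 4.85
eef_pos: [0.5439, -0.1454, 0.0623]
ee_rot: [3.141, -0.001, 3.117]
force: [0.0, -0.4, -0.3]
width: 0.0087
gripper_force: 30.0
```

```bash
python3 - <<'E'
from h import *
f=grab_frame("wrist");g=grab_frame("scene")
a=cv2.resize(f,(400,300));b=cv2.resize(g[200:350,200:400],(400,300))
cv2.imwrite("pics/w2.png",np.hstack([f[:300,240:600],np.vstack([b,])])[:,:,::-1])
plan((544,-149,12,178.4))
E
```

```text
t 5.0 at [ 543.7 -147.8   62.4] rpy [-1.8000e+02 -5.0000e-02  1.7851e+02] w 0.0086
(544, -149, 12, 178.4) -> [-0.001 -0.005  0.201] twist 0.0006 dist 50
```

View pics/w2.png

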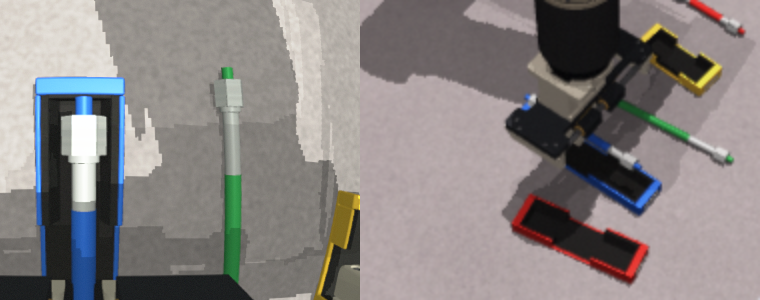

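The column sits centred over the blue case (case x 36–124, column at 84 in the crop). Lowering and releasing.

>>> arm_command --commands '[{"tx":-0.001,"ty":-0.005,"tz":0.03,"twist":0},{"tx":-0.001,"ty":-0.005,"tz":0.07,"twist":0},{"tx":-0.001,"ty":-0.005,"tz":0.11,"twist":0},{"tx":-0.001,"ty":-0.005,"tz":0.15,"twist":0},{"tx":-0.001,"ty":-0.005,"tz":0.18,"twist":0},{"tx":-0.001,"ty":-0.005,"tz":0.2,"twist":0},{"tx":-0.001,"ty":-0.005,"tz":0.207,"twist":0},{"tx":-0.001,"ty":-0.005,"tz":0.213,"twist":0}]'

```text
t: 5.62
eef_pos: [0.5441, -0.1503, 0.009]
ee_rot: [-3.141, -0.001, 3.114]
force: [0.5, -0.6, -0.8]
width: 0.0089
gripper_force: 30.0
```

>>> arm_command --commands '[{"tx":0,"ty":0,"tz":0.001,"twist":0},{"tx":0,"ty":0,"tz":0.001,"twist":0},{"tx":0,"ty":0,"tz":0.001,"twist":0},{"tx":0,"ty":0,"tz":0.001,"twist":0},{"tx":0,"ty":0,"tz":0.001,"twist":0},{"tx":0,"ty":0,"tz":0.001,"twist":0},{"tx":0,"ty":0,"tz":0.001,"twist":0},{"tx":0,"ty":0,"tz":0.001,"twist":0}]'

```text
t: 6.28
eef_pos: [0.5443, -0.1501, 0.0094]
ee_rot: [-3.142, 0.0, 3.114]
force: [1.0, 0.3, -0.9]
width: 0.0092
gripper_force: 30.0
```

```bash
python3 -c "
from h import *
plan((544,-149,8.5,178.4));print(get_state()['force'])
plan((544,-149,65,178.4),(567,-51,65,-176.7),(567,-51,5,-176.7),start=(544,-149,8.8,178.4))"
```

```text
t 6.3 at [ 544.3 -150.1    9.4] rpy [-1.8000e+02  1.0000e-02  1.7841e+02] w 0.0092
(544, -149, 8.5, 178.4) -> [0.001 0.004 0.004] twist 0.0 dist 1
[ 0.95177603  0.31134089 -0.85343986]
t 6.3 at [ 544.3 -150.1    9.4] rpy [-1.8000e+02  1.0000e-02  1.7841e+02] w 0.0092
(544, -149, 65, 178.4) -> [ 0.     0.    -0.225] twist -0.0 dist 56
(567, -51, 65, -176.7) -> [-0.081  0.394 -0.   ] twist -0.0272 dist 101
(567, -51, 5, -176.7) -> [-0.    0.    0.24] twist -0.0 dist 60
```

>>> arm_command --commands '[{"tx":0,"ty":0.003,"tz":0.003,"twist":0},{"tx":0,"ty":0.003,"tz":0.003,"twist":0},{"tx":0,"ty":0.003,"tz":0.003,"twist":0},{"tx":0,"ty":0.003,"tz":0.003,"twist":0},{"tx":0,"ty":0.003,"tz":0.003,"twist":0},{"tx":0,"ty":0.003,"tz":0.003,"twist":0},{"tx":0,"ty":0.003,"tz":0.003,"twist":0},{"tx":0,"ty":0.003,"tz":0.003,"twist":0}]' --claw 0.5

```text
t: 6.95
eef_pos: [0.5443, -0.1494, 0.0086]
ee_rot: [3.142, 0.0, 3.114]
force: [0.8, 0.2, 0.4]
width: 0.0436
gripper_force: 0.0
```

>>> arm_command --commands '[{"tx":0,"ty":0,"tz":-0.03,"twist":0},{"tx":0,"ty":0,"tz":-0.08,"twist":0},{"tx":0,"ty":0,"tz":-0.15,"twist":0},{"tx":0,"ty":0,"tz":-0.225,"twist":0},{"tx":0,"ty":0,"tz":-0.3,"twist":0},{"tx":0,"ty":0,"tz":-0.36,"twist":0},{"tx":0,"ty":0,"tz":-0.36,"twist":0},{"tx":0,"ty":0,"tz":-0.36,"twist":0}]'

```text
t: 7.62
eef_pos: [0.5449, -0.1493, 0.1]
ee_rot: [3.141, 0.003, 3.114]
force: [1.0, -0.6, 0.1]
width: 0.0439
gripper_force: 0.0
```

>>> arm_command --commands '[{"tx":-0.081,"ty":0.394,"tz":0,"twist":-0.0272},{"tx":-0.081,"ty":0.394,"tz":0,"twist":-0.0272},{"tx":-0.081,"ty":0.394,"tz":0,"twist":-0.0272},{"tx":-0.081,"ty":0.394,"tz":0,"twist":-0.0272},{"tx":-0.081,"ty":0.394,"tz":0,"twist":-0.0272},{"tx":-0.081,"ty":0.394,"tz":0,"twist":-0.0272},{"tx":-0.081,"ty":0.394,"tz":0,"twist":-0.0272},{"tx":-0.081,"ty":0.394,"tz":0,"twist":-0.0272}]'

```text
t: 8.28
eef_pos: [0.5669, -0.0524, 0.0983]
ee_rot: [-3.142, -0.001, -3.085]
force: [0.3, 0.3, 0.0]
width: 0.0438
gripper_force: 0.0
```

```bash
python3 - <<'E'
from h import *
f=grab_frame("wrist");g=grab_frame("top")
cv2.imwrite("pics/w3.png",np.hstack([f[:400,:360],cv2.resize(g[150:260,300:400],(364,400))])[:,:,::-1])
hsv=cv2.cvtColor(f,cv2.COLOR_RGB2HSV)
m=cv2.inRange(hsv,(50,110,50),(75,255,255));n,l,st,c=cv2.connectedComponentsWithStats(m)
for i in range(1,n):
    if st[i,4]>60: print(st[i],fit(l==i,.008,"wrist"))
plan((567,-51,5,-176.7))
E
```

```text
[322  40  11   9  85] [429.7 -56.5   6.6   5.7 -86.6]
[ 320  135   15  179 2569] [556.4 -49.3 128.9   9.9   3. ]
t 8.4 at [567.1 -52.3  98.5] rpy [-1.8000e+02 -1.0000e-02 -1.7677e+02] w 0.0437
(567, -51, 5, -176.7) -> [-0.     0.005  0.374] twist -0.0004 dist 94
```

View pics/w3.png

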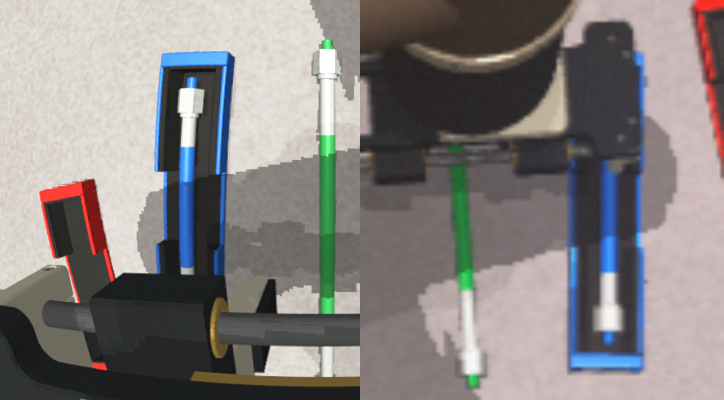

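The blue column is home (plug at 192,82 within the recess). The green column lies under the tool (plug at 327,44, sleeve at 327,140–310). Grasping the green one.

>>> arm_command --commands '[{"tx":0.004,"ty":0.008,"tz":0.1,"twist":0},{"tx":0.004,"ty":0.008,"tz":0.2,"twist":0},{"tx":0.004,"ty":0.008,"tz":0.28,"twist":0},{"tx":0.004,"ty":0.008,"tz":0.33,"twist":0},{"tx":0.004,"ty":0.008,"tz":0.36,"twist":0},{"tx":0.004,"ty":0.008,"tz":0.374,"twist":0},{"tx":0.004,"ty":0.008,"tz":0.375,"twist":0},{"tx":0.004,"ty":0.008,"tz":0.375,"twist":0}]'

```text
t: 9.05
eef_pos: [0.5666, -0.0496, 0.0054]
ee_rot: [3.142, 0.001, -3.084]
force: [-0.0, -0.1, -0.0]
width: 0.0441
gripper_force: 0.0
```

>>> arm_command --commands '[{"tx":0,"ty":0,"tz":0,"twist":0},{"tx":0,"ty":0,"tz":0,"twist":0},{"tx":0,"ty":0,"tz":0,"twist":0},{"tx":0,"ty":0,"tz":0,"twist":0},{"tx":0,"ty":0,"tz":0,"twist":0},{"tx":0,"ty":0,"tz":0,"twist":0},{"tx":0,"ty":0,"tz":0,"twist":0},{"tx":0,"ty":0,"tz":0,"twist":0}]' --claw 0 --grip_force 40

```text
t: 9.72
eef_pos: [0.5662, -0.0495, 0.005]
ee_rot: [-3.142, 0.0, -3.084]
force: [-1.4, 1.0, 2.5]
width: 0.0089
gripper_force: 40.0
```

>>> arm_command --commands '[{"tx":0,"ty":0,"tz":-0.02,"twist":0},{"tx":0,"ty":0,"tz":-0.06,"twist":0},{"tx":0,"ty":0,"tz":-0.11,"twist":0},{"tx":0,"ty":0,"tz":-0.16,"twist":0},{"tx":0,"ty":0,"tz":-0.2,"twist":0},{"tx":0,"ty":0,"tz":-0.23,"twist":0},{"tx":0,"ty":0,"tz":-0.24,"twist":0},{"tx":0,"ty":0,"tz":-0.24,"twist":0}]'

```text
t: 10.38
eef_pos: [0.5665, -0.0494, 0.0657]
ee_rot: [3.141, 0.001, -3.084]
force: [0.0, -0.6, -1.8]
width: 0.0087
gripper_force: 40.0
```

```bash
python3 -c "
from h import *
plan((566,150,65,-176.5),(566,349.5,65,-176.4))"
```

```text
t 10.4 at [566.5 -49.4  65.7] rpy [ 1.7998e+02  8.0000e-02 -1.7670e+02] w 0.0087
(566, 150, 65, -176.5) -> [-0.044  0.797  0.003] twist -0.0011 dist 199
(566, 349.5, 65, -176.4) -> [-0.049  0.797 -0.   ] twist -0.0006 dist 200
```

>>> arm_command --commands '[{"tx":-0.003,"ty":0.05,"tz":0,"twist":0},{"tx":-0.01,"ty":0.16,"tz":0,"twist":0},{"tx":-0.017,"ty":0.3,"tz":0,"twist":0},{"tx":-0.025,"ty":0.44,"tz":0,"twist":0},{"tx":-0.032,"ty":0.58,"tz":0,"twist":0},{"tx":-0.04,"ty":0.7,"tz":0,"twist":0},{"tx":-0.044,"ty":0.78,"tz":0.003,"twist":-0.0011},{"tx":-0.044,"ty":0.797,"tz":0.003,"twist":-0.0011}]'

```text
t: 11.05
eef_pos: [0.5654, 0.1537, 0.0632]
ee_rot: [-3.142, -0.0, -3.077]
force: [0.3, -0.1, -1.4]
width: 0.0087
gripper_force: 40.0
```

>>> arm_command --commands '[{"tx":-0.003,"ty":0.05,"tz":0,"twist":0},{"tx":-0.01,"ty":0.16,"tz":0,"twist":0},{"tx":-0.017,"ty":0.3,"tz":0,"twist":0},{"tx":-0.025,"ty":0.44,"tz":0,"twist":0},{"tx":-0.032,"ty":0.58,"tz":0,"twist":0},{"tx":-0.042,"ty":0.7,"tz":0,"twist":0},{"tx":-0.049,"ty":0.78,"tz":0,"twist":-0.0006},{"tx":-0.049,"ty":0.797,"tz":0,"twist":-0.0006}]'

```text
t: 11.72
eef_pos: [0.5657, 0.3529, 0.0632]
ee_rot: [3.142, 0.0, -3.077]
force: [-0.1, 1.1, -1.8]
width: 0.0086
gripper_force: 40.0
```

```bash
python3 - <<'E'
from h import *
f=grab_frame("wrist");g=grab_frame("scene")
cv2.imwrite("pics/w4.png",np.hstack([f[:340,200:560],cv2.resize(g[90:260,320:490],(340,340))])[:,:,::-1])
plan((566,349.5,9.5,-176.4))
E
```

```text
t 11.8 at [565.2 350.3  63.1] rpy [-1.7995e+02 -6.0000e-02 -1.7636e+02] w 0.0085
(566, 349.5, 9.5, -176.4) -> [-0.003 -0.003  0.214] twist 0.0002 dist 54
```

View pics/w4.png

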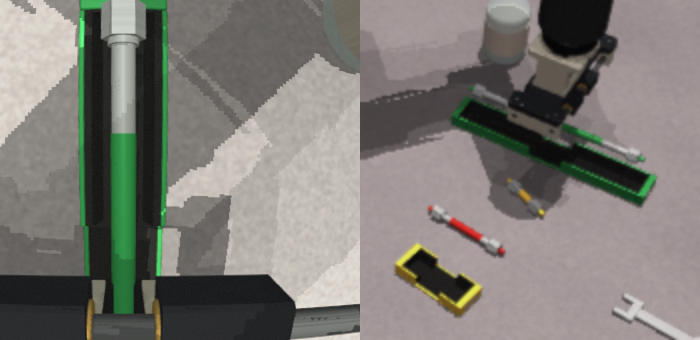

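The green column is centred over its case (both at about 123 in the crop) and parallel. Lowering.

>>> arm_command --commands '[{"tx":-0.003,"ty":-0.003,"tz":0.03,"twist":0},{"tx":-0.003,"ty":-0.003,"tz":0.07,"twist":0},{"tx":-0.003,"ty":-0.003,"tz":0.11,"twist":0},{"tx":-0.003,"ty":-0.003,"tz":0.15,"twist":0},{"tx":-0.003,"ty":-0.003,"tz":0.18,"twist":0},{"tx":-0.003,"ty":-0.003,"tz":0.2,"twist":0},{"tx":-0.003,"ty":-0.003,"tz":0.21,"twist":0},{"tx":-0.003,"ty":-0.003,"tz":0.214,"twist":0}]'

```text
t: 12.48
eef_pos: [0.5665, 0.3487, 0.0099]
ee_rot: [-3.141, -0.001, -3.079]
force: [-0.1, -0.4, -2.1]
width: 0.009
gripper_force: 40.0
```

>>> arm_command --commands '[{"tx":0,"ty":0,"tz":0,"twist":0},{"tx":0,"ty":0,"tz":0,"twist":0},{"tx":0,"ty":0,"tz":0.001,"twist":0},{"tx":0,"ty":0,"tz":0.001,"twist":0},{"tx":0,"ty":0,"tz":0.002,"twist":0},{"tx":0,"ty":0,"tz":0.002,"twist":0},{"tx":0,"ty":0,"tz":0.002,"twist":0},{"tx":0,"ty":0,"tz":0.002,"twist":0}]'

```text
t: 13.15
eef_pos: [0.5666, 0.349, 0.0101]
ee_rot: [3.142, 0.0, -3.079]
force: [0.8, 0.3, -2.9]
width: 0.0083
gripper_force: 40.0
```

```bash
python3 -c "
from h import *
plan((566,349.5,9,-176.4));print(get_state()['force'])
plan((566,349.5,98,-176.4),(583,250,98,157),start=(566,349.5,9,-176.4))"
```

```text
t 13.2 at [566.6 349.   10.1] rpy [ 180.     0.  -176.4] w 0.0083
(566, 349.5, 9, -176.4) -> [0.002 0.002 0.005] twist 0.0 dist 1
[ 0.75790885  0.29520487 -2.88031818]
t 13.2 at [566.6 349.   10.1] rpy [ 180.     0.  -176.4] w 0.0083
(566, 349.5, 98, -176.4) -> [-0.     0.    -0.356] twist -0.0 dist 89
(583, 250, 98, 157) -> [-0.043 -0.401 -0.   ] twist 0.1478 dist 101
```

>>> arm_command --commands '[{"tx":0,"ty":0,"tz":0.004,"twist":0},{"tx":0,"ty":0,"tz":0.004,"twist":0},{"tx":0,"ty":0,"tz":0.004,"twist":0},{"tx":0,"ty":0,"tz":0.004,"twist":0},{"tx":0,"ty":0,"tz":0.004,"twist":0},{"tx":0,"ty":0,"tz":0.004,"twist":0},{"tx":0,"ty":0,"tz":0.004,"twist":0},{"tx":0,"ty":0,"tz":0.004,"twist":0}]' --claw 0.5

```text
t: 13.82
eef_pos: [0.5666, 0.349, 0.0091]
ee_rot: [3.142, 0.0, -3.079]
force: [0.2, -0.1, -0.9]
width: 0.0438
gripper_force: 0.0
```

>>> arm_command --commands '[{"tx":0,"ty":0,"tz":-0.03,"twist":0},{"tx":0,"ty":0,"tz":-0.08,"twist":0},{"tx":0,"ty":0,"tz":-0.15,"twist":0},{"tx":0,"ty":0,"tz":-0.225,"twist":0},{"tx":0,"ty":0,"tz":-0.3,"twist":0},{"tx":0,"ty":0,"tz":-0.355,"twist":0},{"tx":0,"ty":0,"tz":-0.355,"twist":0},{"tx":0,"ty":0,"tz":-0.355,"twist":0}]'

```text
t: 14.48
eef_pos: [0.5672, 0.3496, 0.1001]
ee_rot: [3.139, 0.002, -3.079]
force: [0.5, -0.4, 0.2]
width: 0.0441
gripper_force: 0.0
```

>>> arm_command --commands '[{"tx":-0.043,"ty":-0.401,"tz":0,"twist":0.1478},{"tx":-0.043,"ty":-0.401,"tz":0,"twist":0.1478},{"tx":-0.043,"ty":-0.401,"tz":0,"twist":0.1478},{"tx":-0.043,"ty":-0.401,"tz":0,"twist":0.1478},{"tx":-0.043,"ty":-0.401,"tz":0,"twist":0.1478},{"tx":-0.043,"ty":-0.401,"tz":0,"twist":0.1478},{"tx":-0.043,"ty":-0.401,"tz":0,"twist":0.1478},{"tx":-0.043,"ty":-0.401,"tz":0,"twist":0.1478}]'

```text
t: 15.15
eef_pos: [0.5834, 0.2502, 0.0976]
ee_rot: [-3.141, -0.0, 2.743]
force: [-0.4, -0.2, 0.2]
width: 0.0435
gripper_force: 0.0
```

```bash
python3 - <<'E'
from h import *
f=grab_frame("wrist");g=grab_frame("top")
cv2.imwrite("pics/w5.png",np.hstack([f[:440,200:640],cv2.resize(g[130:270,130:240],(345,440))])[:,:,::-1])
hsv=cv2.cvtColor(f,cv2.COLOR_RGB2HSV)
m=cv2.inRange(hsv,(22,110,50),(35,255,255));n,l,st,c=cv2.connectedComponentsWithStats(m)
for i in range(1,n):
    if st[i,4]>60: print(st[i],fit(l==i,.008,"wrist"))
plan((583,250,5,157))
E
```

```text
[318 186  11  13 138] [549.7 265.2   8.2   6.8 -22.9]
[317 230  17  31 439] [584.5 251.9  22.   10.6 -20.6]
[  47  234   68   51 1304] [522.7  54.5  65.   41.2  84. ]
[323 291   9   8  66] [619.8 238.6   5.8   5.6  67. ]
[ 85 337  23  34 138] [599.2  17.   37.    8.6  -5.5]
t 15.2 at [583.4 250.2  97.6] rpy [-1.7999e+02 -1.0000e-02  1.5713e+02] w 0.0441
(583, 250, 5, 157) -> [ 0.001 -0.001  0.37 ] twist 0.0007 dist 93
```

View pics/w5.png

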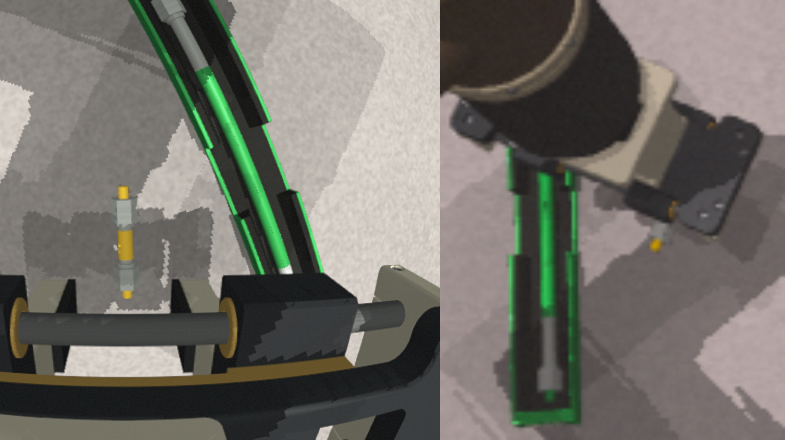

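The green column is home. The short yellow column_50 (plugs at 124,190 and 126,294 in the crop) is between the fingers. Its measured centre is (584.5, 251.9). Grasping.

>>> arm_command --commands '[{"tx":-0.001,"ty":0.005,"tz":0.1,"twist":-0.005},{"tx":-0.001,"ty":0.005,"tz":0.2,"twist":-0.005},{"tx":-0.001,"ty":0.005,"tz":0.28,"twist":-0.005},{"tx":-0.001,"ty":0.005,"tz":0.33,"twist":-0.005},{"tx":-0.001,"ty":0.005,"tz":0.36,"twist":-0.005},{"tx":-0.001,"ty":0.005,"tz":0.37,"twist":-0.005},{"tx":-0.001,"ty":0.005,"tz":0.371,"twist":-0.005},{"tx":-0.001,"ty":0.005,"tz":0.371,"twist":-0.005}]'

```text
t: 15.92
eef_pos: [0.5848, 0.2511, 0.0058]
ee_rot: [3.141, 0.001, 2.756]
force: [0.0, -0.4, 1.1]
width: 0.0434
gripper_force: 0.0
```

>>> arm_command --commands '[{"tx":0,"ty":0,"tz":0,"twist":0},{"tx":0,"ty":0,"tz":0,"twist":0},{"tx":0,"ty":0,"tz":0,"twist":0},{"tx":0,"ty":0,"tz":0,"twist":0},{"tx":0,"ty":0,"tz":0,"twist":0},{"tx":0,"ty":0,"tz":0,"twist":0},{"tx":0,"ty":0,"tz":0,"twist":0},{"tx":0,"ty":0,"tz":0,"twist":0}]' --claw 0 --grip_force 30

```text
t: 16.58
eef_pos: [0.5844, 0.2507, 0.0053]
ee_rot: [3.141, 0.0, 2.756]
force: [-0.0, -0.1, 2.3]
width: 0.0085
gripper_force: 30.0
```

>>> arm_command --commands '[{"tx":0,"ty":0,"tz":-0.02,"twist":0},{"tx":0,"ty":0,"tz":-0.06,"twist":0},{"tx":0,"ty":0,"tz":-0.11,"twist":0},{"tx":0,"ty":0,"tz":-0.16,"twist":0},{"tx":0,"ty":0,"tz":-0.2,"twist":0},{"tx":0,"ty":0,"tz":-0.23,"twist":0},{"tx":0,"ty":0,"tz":-0.24,"twist":0},{"tx":0,"ty":0,"tz":-0.24,"twist":0}]'

```text
t: 17.25
eef_pos: [0.5846, 0.2509, 0.066]
ee_rot: [3.14, 0.001, 2.756]
force: [0.3, -0.2, -0.0]
width: 0.009
gripper_force: 30.0
```

```bash
python3 -c "
from h import *
plan((559.5,51.5,65,174))"
```

```text
t 17.2 at [584.6 250.9  66. ] rpy [1.7992e+02 4.0000e-02 1.5790e+02] w 0.009
(559.5, 51.5, 65, 174) -> [-0.207 -0.777  0.004] twist -0.0894 dist 201
```

>>> arm_command --commands '[{"tx":-0.01,"ty":-0.05,"tz":0,"twist":-0.01},{"tx":-0.04,"ty":-0.16,"tz":0,"twist":-0.02},{"tx":-0.08,"ty":-0.3,"tz":0,"twist":-0.035},{"tx":-0.12,"ty":-0.44,"tz":0,"twist":-0.05},{"tx":-0.155,"ty":-0.58,"tz":0,"twist":-0.07},{"tx":-0.19,"ty":-0.7,"tz":0,"twist":-0.085},{"tx":-0.207,"ty":-0.777,"tz":0.004,"twist":-0.0894},{"tx":-0.207,"ty":-0.777,"tz":0.004,"twist":-0.0894}]'

```text
t: 17.92
eef_pos: [0.5572, 0.0475, 0.0632]
ee_rot: [-3.14, -0.003, 3.034]
force: [-0.0, 0.8, -0.8]
width: 0.0087
gripper_force: 30.0
```

```bash
python3 - <<'E'
from h import *
f=grab_frame("wrist")
cv2.imwrite("pics/w6.png",f[100:400,100:540,::-1])
plan((559.5,51.5,9.3,174))
E
```

```text
t 18.0 at [558.1  49.1  63.4] rpy [-1.7996e+02 -9.0000e-02  1.7383e+02] w 0.009
(559.5, 51.5, 9.3, 174) -> [-0.005  0.01   0.216] twist -0.0009 dist 54
```

View pics/w6.png

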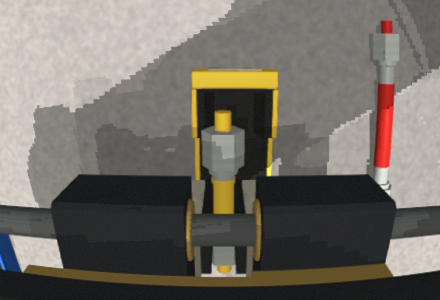

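```bash
python3 - <<'E'
from h import *
f=grab_frame("wrist")
hsv=cv2.cvtColor(f,cv2.COLOR_RGB2HSV)
m=cv2.inRange(hsv,(20,110,50),(36,255,255));m[:,:280]=0;m[:,400:]=0;m[285:]=0
for r in (175,182,195,210,230,250):
    x=np.nonzero(m[r])[0]
    if len(x): print(r,x.min(),x.max(),len(x),ray2z([[x.min(),r],[x.max(),r]],.02,"wrist").round(4).tolist())
plan((559.5,51.5,9.3,174))
E
```

```text
175 288 375 88 [[0.5043, 0.0376], [0.5094, 0.085]]
182 288 374 87 [[0.5082, 0.0371], [0.5132, 0.0841]]
195 288 374 12 [[0.5154, 0.0362], [0.5204, 0.0835]]
210 289 374 28 [[0.5238, 0.0357], [0.5289, 0.0828]]
230 289 373 28 [[0.5352, 0.0342], [0.5403, 0.0814]]
250 292 369 12 [[0.5471, 0.0344], [0.5518, 0.0782]]
t 18.0 at [558.7  50.2  63.6] rpy [-1.7998e+02 -5.0000e-02  1.7388e+02] w 0.0087
(559.5, 51.5, 9.3, 174) -> [-0.002  0.006  0.217] twist -0.0007 dist 54
```

The case centre is about 4 mm to +y of the tool (wrist measurement of the rim ≈ y 54). I'll correct for that and lower.

>>> arm_command --commands '[{"tx":-0.002,"ty":0.015,"tz":0.02,"twist":0},{"tx":-0.002,"ty":0.015,"tz":0.06,"twist":0},{"tx":-0.002,"ty":0.015,"tz":0.1,"twist":0},{"tx":-0.002,"ty":0.015,"tz":0.14,"twist":0},{"tx":-0.002,"ty":0.015,"tz":0.17,"twist":0},{"tx":-0.002,"ty":0.015,"tz":0.195,"twist":0},{"tx":-0.002,"ty":0.015,"tz":0.21,"twist":0},{"tx":-0.002,"ty":0.015,"tz":0.217,"twist":0}]'

```text
t: 18.68
eef_pos: [0.5596, 0.0547, 0.0091]
ee_rot: [-3.141, -0.001, 3.037]
force: [-6.2, 1.2, 14.8]
width: 0.0089
gripper_force: 30.0
```

>>> arm_command --commands '[{"tx":0,"ty":0,"tz":0,"twist":0},{"tx":0,"ty":0,"tz":0,"twist":0},{"tx":0,"ty":0,"tz":0,"twist":0},{"tx":0,"ty":0,"tz":0,"twist":0},{"tx":0,"ty":0,"tz":0,"twist":0},{"tx":0,"ty":0,"tz":0,"twist":0},{"tx":0,"ty":0,"tz":0,"twist":0},{"tx":0,"ty":0,"tz":0,"twist":0}]'

```text
t: 19.35
eef_pos: [0.5601, 0.0549, 0.0098]
ee_rot: [3.142, 0.0, 3.037]
force: [0.7, 0.3, -1.4]
width: 0.0092
gripper_force: 30.0
```

```bash
python3 -c "
from h import *
plan((559.5,54,9.2,174));print(get_state()['force'])
plan((559.5,54,98,174),(545,149.5,98,176.5),start=(559.5,54,9.3,174))"
```

```text
t 19.4 at [560.1  54.9   9.8] rpy [180.     0.   173.99] w 0.0092
(559.5, 54, 9.2, 174) -> [ 0.002 -0.004  0.003] twist -0.0001 dist 1
[ 0.66572806  0.25796249 -1.37839784]
t 19.4 at [560.1  54.9   9.8] rpy [180.     0.   173.99] w 0.0092
(559.5, 54, 98, 174) -> [ 0.     0.    -0.355] twist 0.0 dist 89
(545, 149.5, 98, 176.5) -> [ 0.098  0.374 -0.   ] twist -0.0139 dist 97
```

>>> arm_command --commands '[{"tx":0.001,"ty":-0.002,"tz":0.003,"twist":0},{"tx":0.001,"ty":-0.002,"tz":0.003,"twist":0},{"tx":0.001,"ty":-0.002,"tz":0.003,"twist":0},{"tx":0.001,"ty":-0.002,"tz":0.003,"twist":0},{"tx":0.001,"ty":-0.002,"tz":0.003,"twist":0},{"tx":0.001,"ty":-0.002,"tz":0.003,"twist":0},{"tx":0.001,"ty":-0.002,"tz":0.003,"twist":0},{"tx":0.001,"ty":-0.002,"tz":0.003,"twist":0}]' --claw 0.5

```text
t: 20.02
eef_pos: [0.5598, 0.0544, 0.0091]
ee_rot: [3.142, 0.0, 3.037]
force: [0.5, -0.7, 0.1]
width: 0.0436
gripper_force: 0.0
```

>>> arm_command --commands '[{"tx":0,"ty":0,"tz":-0.03,"twist":0},{"tx":0,"ty":0,"tz":-0.08,"twist":0},{"tx":0,"ty":0,"tz":-0.15,"twist":0},{"tx":0,"ty":0,"tz":-0.225,"twist":0},{"tx":0,"ty":0,"tz":-0.3,"twist":0},{"tx":0,"ty":0,"tz":-0.355,"twist":0},{"tx":0,"ty":0,"tz":-0.355,"twist":0},{"tx":0,"ty":0,"tz":-0.355,"twist":0}]'

```text
t: 20.68
eef_pos: [0.5602, 0.0547, 0.0991]
ee_rot: [3.14, 0.002, 3.037]
force: [-0.7, -1.4, -0.2]
width: 0.044
gripper_force: 0.0
```

>>> arm_command --commands '[{"tx":0.098,"ty":0.374,"tz":0,"twist":-0.0139},{"tx":0.098,"ty":0.374,"tz":0,"twist":-0.0139},{"tx":0.098,"ty":0.374,"tz":0,"twist":-0.0139},{"tx":0.098,"ty":0.374,"tz":0,"twist":-0.0139},{"tx":0.098,"ty":0.374,"tz":0,"twist":-0.0139},{"tx":0.098,"ty":0.374,"tz":0,"twist":-0.0139},{"tx":0.098,"ty":0.374,"tz":0,"twist":-0.0139},{"tx":0.098,"ty":0.374,"tz":0,"twist":-0.0139}]'

```text
t: 21.35
eef_pos: [0.5451, 0.149, 0.0976]
ee_rot: [-3.141, -0.0, 3.079]
force: [0.9, -1.2, 0.0]
width: 0.0439
gripper_force: 0.0
```

```bash
python3 - <<'E'
from h import *
f=grab_frame("wrist");g=grab_frame("top")
cv2.imwrite("pics/w7.png",np.hstack([f[:440,:440],cv2.resize(g[130:270,230:340],(345,440))])[:,:,::-1])
hsv=cv2.cvtColor(f,cv2.COLOR_RGB2HSV)
m=cv2.inRange(hsv,(0,130,50),(8,255,255));n,l,st,c=cv2.connectedComponentsWithStats(m)
for i in range(1,n):
    if st[i,4]>60: print(st[i],fit(l==i,.008,"wrist"))
plan((545,149.5,5,176.5))
E
```

```text
[321 151  10  12 118] [485.  155.4   7.4   6.   -3.6]
[ 318  208   15   75 1105] [546.9 151.2  54.   10.1  -3.6]
t 21.4 at [545.2 149.2  97.7] rpy [-1.7999e+02 -1.0000e-02  1.7643e+02] w 0.0443
(545, 149.5, 5, 176.5) -> [0.001 0.001 0.371] twist -0.0004 dist 93
```

View pics/w7.png

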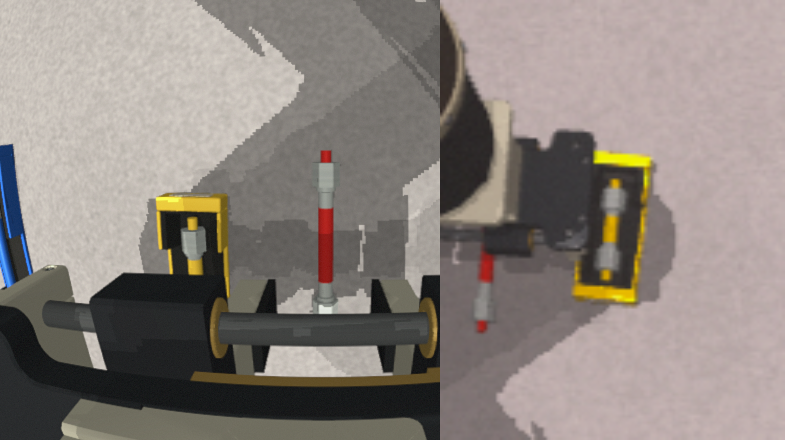

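The yellow column is in its case. The red column (plug 326,157, sleeve 326,208–283) is at ≈ (546, 151). Grasping.

>>> arm_command --commands '[{"tx":-0.003,"ty":0.006,"tz":0.1,"twist":0},{"tx":-0.003,"ty":0.006,"tz":0.2,"twist":0},{"tx":-0.003,"ty":0.006,"tz":0.28,"twist":0},{"tx":-0.003,"ty":0.006,"tz":0.33,"twist":0},{"tx":-0.003,"ty":0.006,"tz":0.36,"twist":0},{"tx":-0.003,"ty":0.006,"tz":0.37,"twist":0},{"tx":-0.003,"ty":0.006,"tz":0.371,"twist":0},{"tx":-0.003,"ty":0.006,"tz":0.371,"twist":0}]'

```text
t: 22.12
eef_pos: [0.5466, 0.1515, 0.0057]
ee_rot: [3.141, 0.001, 3.08]
force: [-0.1, 0.7, 0.5]
width: 0.0439
gripper_force: 0.0
```

>>> arm_command --commands '[{"tx":0,"ty":0,"tz":0,"twist":0},{"tx":0,"ty":0,"tz":0,"twist":0},{"tx":0,"ty":0,"tz":0,"twist":0},{"tx":0,"ty":0,"tz":0,"twist":0},{"tx":0,"ty":0,"tz":0,"twist":0},{"tx":0,"ty":0,"tz":0,"twist":0},{"tx":0,"ty":0,"tz":0,"twist":0},{"tx":0,"ty":0,"tz":0,"twist":0}]' --claw 0

```text
t: 22.78
eef_pos: [0.546, 0.1514, 0.0052]
ee_rot: [-3.142, 0.0, 3.08]
force: [-0.9, -1.0, 2.5]
width: 0.0088
gripper_force: 30.0
```

>>> arm_command --commands '[{"tx":0,"ty":0,"tz":-0.02,"twist":0},{"tx":0,"ty":0,"tz":-0.06,"twist":0},{"tx":0,"ty":0,"tz":-0.11,"twist":0},{"tx":0,"ty":0,"tz":-0.16,"twist":0},{"tx":0,"ty":0,"tz":-0.2,"twist":0},{"tx":0,"ty":0,"tz":-0.23,"twist":0},{"tx":0,"ty":0,"tz":-0.24,"twist":0},{"tx":0,"ty":0,"tz":-0.24,"twist":0}]'

```text
t: 23.45
eef_pos: [0.5463, 0.1516, 0.0659]
ee_rot: [3.141, 0.001, 3.08]
force: [0.6, -0.0, -1.2]
width: 0.009
gripper_force: 30.0
```

```bash
python3 -c "
from h import *
plan((577,-48,65,-177.5),(609.5,-246,65,-171.4))"
```

```text
t 23.4 at [546.3 151.6  65.9] rpy [1.7995e+02 6.0000e-02 1.7649e+02] w 0.009
(577, -48, 65, -177.5) -> [-0.171 -0.789  0.004] twist -0.0334 dist 202
(609.5, -246, 65, -171.4) -> [-0.095 -0.797 -0.   ] twist -0.0339 dist 201
```

>>> arm_command --commands '[{"tx":-0.01,"ty":-0.05,"tz":0,"twist":0},{"tx":-0.03,"ty":-0.16,"tz":0,"twist":-0.007},{"tx":-0.065,"ty":-0.3,"tz":0,"twist":-0.013},{"tx":-0.095,"ty":-0.44,"tz":0,"twist":-0.02},{"tx":-0.125,"ty":-0.58,"tz":0,"twist":-0.027},{"tx":-0.15,"ty":-0.7,"tz":0,"twist":-0.0334},{"tx":-0.171,"ty":-0.78,"tz":0.004,"twist":-0.0334},{"tx":-0.171,"ty":-0.789,"tz":0.004,"twist":-0.0334}]'

```text
t: 24.12
eef_pos: [0.576, -0.052, 0.0628]
ee_rot: [-3.141, -0.002, -3.101]
force: [0.2, -0.1, -1.4]
width: 0.0085
gripper_force: 30.0
```

>>> arm_command --commands '[{"tx":-0.005,"ty":-0.05,"tz":0,"twist":0},{"tx":-0.02,"ty":-0.16,"tz":0,"twist":-0.007},{"tx":-0.035,"ty":-0.3,"tz":0,"twist":-0.013},{"tx":-0.053,"ty":-0.44,"tz":0,"twist":-0.02},{"tx":-0.07,"ty":-0.58,"tz":0,"twist":-0.027},{"tx":-0.085,"ty":-0.7,"tz":0,"twist":-0.0339},{"tx":-0.095,"ty":-0.797,"tz":0,"twist":-0.0339},{"tx":-0.095,"ty":-0.797,"tz":0,"twist":-0.0339}]'

```text
t: 24.78
eef_pos: [0.6089, -0.2502, 0.0631]
ee_rot: [-3.141, -0.001, -2.994]
force: [-0.1, 0.7, -0.5]
width: 0.0091
gripper_force: 30.0
```

>>> arm_command --commands '[{"tx":0,"ty":0,"tz":0,"twist":0},{"tx":0,"ty":0,"tz":0,"twist":0},{"tx":0,"ty":0,"tz":0,"twist":0},{"tx":0,"ty":0,"tz":0,"twist":0},{"tx":0,"ty":0,"tz":0,"twist":0},{"tx":0,"ty":0,"tz":0,"twist":0},{"tx":0,"ty":0,"tz":0,"twist":0},{"tx":0,"ty":0,"tz":0,"twist":0}]'

```text
t: 25.45
eef_pos: [0.6091, -0.2458, 0.0642]
ee_rot: [-3.142, 0.0, -2.991]
force: [0.3, 0.2, -1.0]
width: 0.0088
gripper_force: 30.0
```

```bash
python3 - <<'E'
from h import *
f=grab_frame("wrist")
cv2.imwrite("pics/w8.png",f[:400,100:540,::-1])
hsv=cv2.cvtColor(f,cv2.COLOR_RGB2HSV)
m=cv2.inRange(hsv,(0,130,50),(8,255,255));m[:,:240]=0;m[:,420:]=0
ys=np.nonzero(m.any(1))[0];print(ys.min())
for r in range(ys.min()+4,275,18):
    x=np.nonzero(m[r])[0]
    if len(x): print(r,x.min(),x.max(),ray2z([[x.min(),r],[x.max(),r]],.02,"wrist").round(4).tolist())
plan((609.5,-246,9.6,-171.4))
E
```

```text
123
127 277 364 [[0.5347, -0.2815], [0.5278, -0.235]]
145 277 364 [[0.5445, -0.2802], [0.5375, -0.2334]]
163 278 364 [[0.5542, -0.2783], [0.5473, -0.2318]]
181 278 364 [[0.5641, -0.277], [0.5571, -0.2302]]
199 278 363 [[0.5741, -0.2757], [0.5671, -0.2291]]
217 279 363 [[0.5842, -0.2739], [0.5772, -0.2273]]
235 282 360 [[0.5943, -0.2709], [0.5877, -0.2272]]
253 283 359 [[0.6049, -0.2691], [0.5984, -0.2259]]
271 284 359 [[0.6158, -0.2672], [0.6092, -0.2239]]
t 25.5 at [ 609.1 -245.9   64.2] rpy [ 1.8000e+02  1.0000e-02 -1.7137e+02] w 0.0087
(609.5, -246, 9.6, -171.4) -> [-0.001 -0.001  0.218] twist 0.0002 dist 55
```

View pics/w8.png

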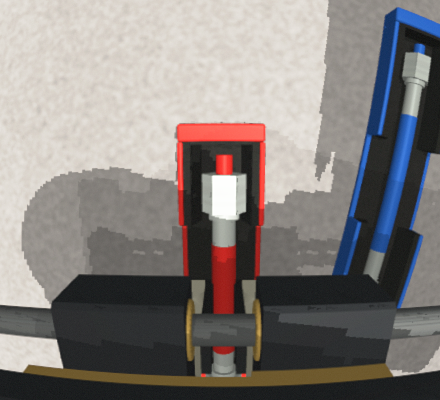

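The red column is centred (case 178–265, column 224) and parallel, and the wrist measurement puts the case at y ≈ -246. Lowering and releasing.

>>> arm_command --commands '[{"tx":-0.002,"ty":0,"tz":0.02,"twist":0},{"tx":-0.002,"ty":0,"tz":0.06,"twist":0},{"tx":-0.002,"ty":0,"tz":0.1,"twist":0},{"tx":-0.002,"ty":0,"tz":0.14,"twist":0},{"tx":-0.002,"ty":0,"tz":0.17,"twist":0},{"tx":-0.002,"ty":0,"tz":0.195,"twist":0},{"tx":-0.002,"ty":0,"tz":0.21,"twist":0},{"tx":-0.002,"ty":0,"tz":0.217,"twist":0}]'

```text
t: 26.17
eef_pos: [0.609, -0.246, 0.0092]
ee_rot: [3.141, -0.002, -2.991]
force: [-5.0, 3.2, 10.9]
width: 0.0089
gripper_force: 30.0
```

>>> arm_command --commands '[{"tx":0,"ty":0,"tz":0,"twist":0},{"tx":0,"ty":0,"tz":0,"twist":0},{"tx":0,"ty":0,"tz":0,"twist":0},{"tx":0,"ty":0,"tz":0,"twist":0},{"tx":0,"ty":0,"tz":0.001,"twist":0},{"tx":0,"ty":0,"tz":0.001,"twist":0},{"tx":0,"ty":0,"tz":0.001,"twist":0},{"tx":0,"ty":0,"tz":0.001,"twist":0}]'

```text
t: 26.83
eef_pos: [0.6096, -0.2461, 0.0096]
ee_rot: [3.142, 0.0, -2.991]
force: [-0.2, 0.6, -2.5]
width: 0.0087
gripper_force: 30.0
```

>>> arm_command --commands '[{"tx":0,"ty":0,"tz":0.002,"twist":0},{"tx":0,"ty":0,"tz":0.002,"twist":0},{"tx":0,"ty":0,"tz":0.002,"twist":0},{"tx":0,"ty":0,"tz":0.002,"twist":0},{"tx":0,"ty":0,"tz":0.002,"twist":0},{"tx":0,"ty":0,"tz":0.002,"twist":0},{"tx":0,"ty":0,"tz":0.002,"twist":0},{"tx":0,"ty":0,"tz":0.002,"twist":0}]' --claw 0.5

```text
t: 27.5
eef_pos: [0.6096, -0.2461, 0.0091]
ee_rot: [-3.142, 0.0, -2.991]
force: [0.1, 0.6, -0.7]
width: 0.0438
gripper_force: 0.0
```

>>> arm_command --commands '[{"tx":0,"ty":0,"tz":-0.03,"twist":0},{"tx":0,"ty":0,"tz":-0.08,"twist":0},{"tx":0,"ty":0,"tz":-0.15,"twist":0},{"tx":0,"ty":0,"tz":-0.25,"twist":0},{"tx":0,"ty":0,"tz":-0.4,"twist":0},{"tx":0,"ty":0,"tz":-0.55,"twist":0},{"tx":0,"ty":0,"tz":-0.7,"twist":0},{"tx":0,"ty":0,"tz":-0.8,"twist":0}]'

```text
t: 28.17
eef_pos: [0.6105, -0.2466, 0.2152]
ee_rot: [-3.139, 0.005, -2.991]
force: [1.5, -0.9, 0.4]
width: 0.0437
gripper_force: 0.0
```

>>> arm_command --commands '[{"tx":0.6,"ty":-0.9,"tz":0,"twist":0},{"tx":0.6,"ty":-0.9,"tz":0,"twist":0},{"tx":0.6,"ty":-0.9,"tz":0,"twist":0},{"tx":0.6,"ty":-0.9,"tz":0,"twist":0},{"tx":0.6,"ty":-0.9,"tz":0,"twist":0},{"tx":0.6,"ty":-0.9,"tz":0,"twist":0},{"tx":0.6,"ty":-0.9,"tz":0,"twist":0},{"tx":0.6,"ty":-0.9,"tz":0,"twist":0}]'

```text
t: 28.83
eef_pos: [0.4922, -0.4949, 0.2102]
ee_rot: [-3.141, -0.0, -2.996]
force: [0.2, 0.0, -0.0]
width: 0.0439
gripper_force: 0.0
```

```bash
python3 - <<'E'
from h import *
f=grab_frame("top");plan()
cv2.imwrite("pics/end.png",cv2.resize(f[125:275,130:440],(800,387),interpolation=2)[:,:,::-1])
hsv=cv2.cvtColor(f,cv2.COLOR_RGB2HSV)
# column: sleeve/plug pixels inside the case, case centres known (mm, deg)
B={"50":(22,35,265,170,305,235,560,51.5),"100":(0,8,385,140,430,220,609.5,-247),"150":(100,125,350,155,385,260,544.3,-148.5),"250":(50,75,145,130,180,272,566.4,349)}
for n,(a,b,l,t,r,bo,cx,cy) in B.items():
    m=cv2.inRange(hsv,(a,110,60),(b,255,255));q=np.zeros_like(m);q[t:bo,l:r]=m[t:bo,l:r]
    k,L,st,c=cv2.connectedComponentsWithStats(q)
    for i in range(1,k):
        v=fit(L==i,.012,"top")
        if st[i,4]>3: print(n,st[i].tolist(),v,"off",(v[:2]-[cx,cy]).round(1))
for n in("solvent_bottle","vial_rack"): print(n,spot_point(n,"top")[0]["uv"])
E
```

```text
t 28.9 at [ 493.2 -493.2  210.1] rpy [-1.7996e+02  2.0000e-02 -1.7160e+02] w 0.0438
50 [276, 178, 22, 17, 126] [601.1  47.3  50.2  37.7  83.8] off [41.1 -4.2]
50 [284, 187, 4, 3, 12] [595.4  49.3   7.4   5.1  89.4] off [35.4 -2.2]
50 [272, 194, 24, 32, 189] [541.   53.7  74.7  50.1  -6.6] off [-19.    2.2]
50 [282, 198, 5, 9, 37] [5.603e+02 5.280e+01 2.010e+01 9.800e+00 1.000e-01] off [0.3 1.3]
50 [281, 216, 4, 3, 12] [523.   56.4   7.3   5.   89.4] off [-37.    4.9]
100 [392, 147, 23, 52, 207] [ 632.8 -244.6  127.3   50.9    7.2] off [23.3  2.4]
100 [401, 156, 3, 4, 10] [ 670.3 -238.7    7.9    4.9   -2.1] off [60.8  8.3]
100 [403, 171, 9, 22, 103] [ 609.7 -248.1   53.8   12.1    8.9] off [ 0.2 -1.1]
100 [401, 171, 23, 45, 167] [ 580.4 -253.7  106.    50.6    7.9] off [-29.1  -6.7]
100 [410, 204, 3, 4, 11] [ 548.5 -256.1    7.5    4.9   -2.2] off [-61.   -9.1]
150 [358, 164, 20, 33, 184] [ 613.8 -152.1   81.6   46.8   -1.2] off [69.5 -3.6]
150 [367, 172, 3, 2, 6] [ 632.7 -153.7    5.     2.6   89.4] off [88.4 -5.2]
150 [366, 190, 5, 35, 173] [ 546.  -151.6   84.8    9.8   -1.4] off 
[... 293 characters left out ...]
] [705.  357.1   5.1   2.6  89.4] off [138.6   8.1]
250 [152, 165, 1, 7, 7] [649.7 379.4  15.4   0.    2.7] off [83.3 30.4]
250 [161, 171, 6, 60, 261] [567.8 347.5 148.9  10.5   3.8] off [ 1.4 -1.5]
250 [152, 176, 1, 4, 4] [625.4 378.3   7.7   0.    2.7] off [59.  29.3]
250 [152, 184, 1, 6, 6] [602.5 377.2  12.7   0.    2.7] off [36.1 28.2]
250 [153, 190, 21, 75, 246] [501.1 345.6 182.6  48.3   2.3] off [-65.3  -3.4]
250 [154, 192, 2, 19, 24] [566.  369.3  45.3   2.4   2.7] off [-0.4 20.3]
250 [152, 211, 2, 19, 37] [518.7 372.   44.8   2.4   2.7] off [-47.7  23. ]
250 [164, 254, 3, 4, 9] [431.5 337.9   7.4   4.8   2.5] off [-134.9  -11.1]
solvent_bottle [97.0, 273.6]
vial_rack [543.2, 282.4]
```

View pics/end.png

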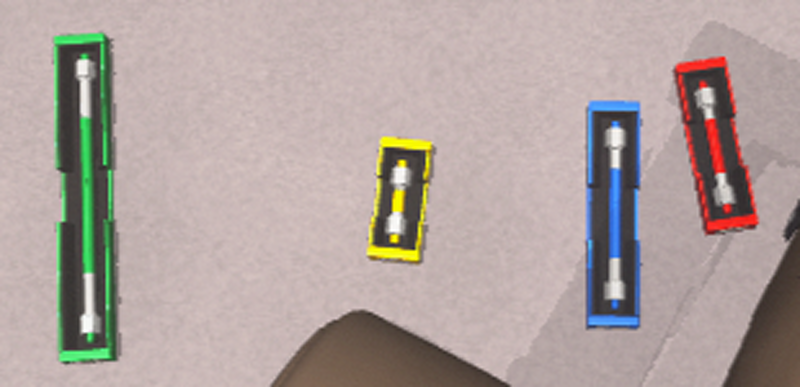

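The final top view shows all four columns in their matching cases, within about 3 mm and parallel to them. The bottle and rack have not moved. Handing in.

```bash
python3 -c "
from station import *
print(job_done())"
```

```text
the job is handed in; nothing more can be done
None
```

All four columns are in their matching cases, about 3 mm or less off centre in the last top view; bottle and rack were not moved, and the job was handed in at about 29 s with no verdict returned.

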